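# Shut the die case and turn it over

## Robot

A 6-joint arm with a two-finger parallel gripper is mounted at the origin on the work surface. World frame = base frame: x ahead of the robot, y to its left, z up, the work surface at z = 0. Lengths are in m, angles in degrees, forces in N, time in s.
With the tool pointing down it reaches from about 0.375 to 0.9 m from the base axis. Payload 3.1 kg.
Tool frame: the origin (TCP) lies at the very end of the fingers, on their centre line; the grasp point (between the pads) lies grip_point_offset behind it (grip_point_offset is the distance from the TCP to the grasp point, in m); z points along the fingers, y is the line along which they close (so a half turn about z gives the same grasp; the last joint's range is limited). The gripper opens to 87 mm and grips with 3 to 60 N. Pads are 19 mm wide; open, the fingers measure 117 mm over their backs; the gripper's body (75 mm by 190 mm) begins 51 mm behind the grasp point.
Start: joints at [56.064, 30.224, 82.088, -0, 67.689, -10.227], TCP at [0.251, 0.572, 0.223] pointing down, gripper open.
Joint ranges: [-176.69, 176.69], [-43.24, 126.21], [12.49, 139.97], [-82, 262], [0, 151.66], [-163.58, 163.58]. Speed limits (degrees/s): [159.86, 159.86, 180, 180, 180, 180].

## Interface

Orientations are given as a 3x3 rotation matrix whose columns are the frame's x, y, z axes.
In Python, from rig import * gives the robot as it stands.
- The arm moves only by the tool move_arm, never from a script. Its argument "increments" is a list of rows, each a list of 3 entries, a list of its own where there are three numbers: the shift along the tool's x, y, z in units of 30 mm (1.0 is 30 mm), then the turn, a rotation vector about the tool's x, y, z in units of 120 degrees (1.0 is 120 degrees), then the closure, from 0 (fully open) to 1 (shut). A call has 1 to 20 rows; each row shifts and turns the commanded pose from where the row before left it, along the tool's axes as they then stand; what a row does not reach is not made up. A row lasts 1/12 s, in which the tool goes at most 41.7 mm and 7.16 degrees, less where a joint would pass 70% of its speed; a pose out of reach is approached as far as the arm can. A call with a number of a shift or a turn outside -1 to 1 is refused whole. A call with a gripper value outside its range is refused whole. The fingers move at their own pace and stop on an object; the grip force is fixed at half the most. Time passes only in rows, so rows that do not move let the fingers close. It gives the time, the measured TCP pose, the force, the opening and the grip force at its end, in the units of the state.
- read_state(): the state, without advancing time (a new reading comes with each control period).
- capture(name): name is "scene" or "top"; returns a dict with "img" (400x640x3 uint8, red, green, blue), "mtx" (3x3 intrinsics, pixels), "distortion" ([k1, k2, p1, p2, k3] as OpenCV has them; the pictures are not rectified), "eye" and "rotation" of the camera in the world. Camera axes: x right, y down, z forward; pixel columns grow to the right and rows downward; lengths in m; the calibration is good to about 2 mm. A picture is of the moment at which its call begins. There is no depth.
- hand_in(): hands the job in; it is judged then, once.
Trained networks look in a picture, given as the dict that the camera call returned (one of the last four; its "shot" number tells which), for a name from the list of things; names that differ only in an ending like _2 or _b are one class to them, and where a whole thing is asked for, a point or a joint stands for the part that bears it (a point fixed in the world has none). Each returns a list of dicts, best first, with "confidence" (0 to 1); they miss things now and then, are a little off and sometimes report something else, mostly with a low value. They report only what shows in the picture. A call takes as long as a camera call. They do not tell look-alikes from the thing itself.
- search_frame(picture, label): "extent" ([left, top, right, bottom] as shares, 0 to 1, of the picture: columns of its width, rows of its height, round what is visible of it).
- pinpoint(picture, label): "xy" ([column, row] as shares, 0 to 1, of the picture: columns of its width, rows of its height: a listed point, or the origin of a listed thing).
The state is a dict: "time_s": time; "joint_positions": joint angles; "qvel": joint speeds; "tau": joint torques, N m; "position": TCP position; "tcp_rot": TCP orientation; "force": force on the tool from outside, world axes, zero at the start; "moment": the same for the moment, N m; "opening": opening from 0.0 (shut) to 1.0 (fully open); "grasp_force": force on a finger pad.
Only numpy, scipy, OpenCV 4.12 (cv2) and the standard library are available. Lean on these libraries where they do the work, as an engineer would, in place of code of your own. Each camera call takes 0.05 s, during which the arm holds its last target. There are 200 camera calls.

## Task

Shut the open hinged metal case over the wood-mounted stamping die that lies in it, then turn the whole closed case over and leave it on the desk lying flat on its lid, still shut, with the die inside. Set it down by hand rather than letting it drop or topple, and leave the other things on the desk where they are.

Things in the scene. Friction and masses are not known exactly. Their poses are not given: they have to be found in the camera images.
- case_center (a point): Plain aluminium clamshell case, loose, 0.4 kg, shut 100 (x) x 58 (y) x 36 (z) mm: a base tray 24 mm high (walls and floor 4 mm) and a lid 12 mm high. Point: centre of the SHUT case, 18 mm above the base's underside. Base's axes: x from hinge end to opening end, y along the hinge, z from base to lid (up at the start). Outside faces are flat: shut, it can stand on either end.
- case: The same case: origin at the centre of the base's underside, same axes. It starts base down, hinge end roughly towards the robot, lid open and leaning back towards the robot. Gripped across the 58 mm width near mid-thickness, fingers bear on both base and lid.
- case_lid (a joint): Lid hinge, rad: 0 shut, grows as the lid opens (1.57 lid upright, stop at 2.0). Its axis is along the case's y, 50 mm from the case's centre at the -x end, 24 mm above the base's underside. It is stiff: the lid stays where it is left and takes about 2 N at its free edge to move; no latch.
- lid_edge (a point): Middle of the lid's free edge (opposite the hinge, 100 mm from it), half-way through the lid's 12 mm thickness; axes are the lid's, same as the case's when shut.
- die_center (a point): Centre of the stamping die: a brown wooden block 80 x 42 x 22 mm with a 4 mm brass face, brass side down, about 0.13 kg, loose in the tray with about 12 mm play lengthwise, 8 mm across and 6 mm up and down when the lid is shut. Axes as the case's within a few degrees.
- clamp_a: Bystander: chrome bulldog clamp 80 x 72 x 26 mm lying 12 to 15 cm beside the case on its +y side. Origin under its middle.
- clamp_b: Bystander: the like clamp on the case's -y side.
- stapler: Bystander: black steel heavy-duty stapler 190 x 50 x 85 mm. Origin under its middle.
- punch: Bystander: green enamel hole punch 110 x 120 x 90 mm. Origin under its middle.
- slate: Bystander: square slate weight 125 x 125 x 20 mm. Origin under its middle.
- folder: Bystander: bone folder with a turned boxwood handle, 142 x 23 x 23 mm, lying on the slate weight. Origin under its middle.
Things that resemble listed ones, but are neither listed nor needed, are in the scene too. Several things look just like the part that bears die_center: the one meant starts nearest to the robot's base.

How it is judged (in metres and radians):
On the way:
1. the lid is shut over the die while the case still lies base down (value of joint case_lid below 0.08 rad and angle between case_center's own z axis and vertical below 0.3 rad and x of die_center in the frame of case_center between -0.012 and 0.012 m and y of die_center in the frame of case_center between -0.01 and 0.01 m and z of die_center in the frame of case_center between -0.012 and 0.012 m), for 0.2 s.
At the end, for the whole second after the job is handed in: The case lies on the desk upside down, flat on its lid (within about 6 degrees, its centre 10 to 26 mm above the desk), at rest, lid shut (under 0.08 rad), with the die inside (its centre within 12 mm lengthwise, 10 mm across and 12 mm in height of the case's centre) (angle between case_center's own z axis and vertical above 3.04 rad and height (world z) of case_center between 0.01 and 0.026 m and value of joint case_lid below 0.08 rad and x of die_center in the frame of case_center between -0.012 and 0.012 m and y of die_center in the frame of case_center between -0.01 and 0.01 m and z of die_center in the frame of case_center between -0.012 and 0.012 m and linear speed of case below 0.02 m/s and angular speed of case below 0.1 rad/s); the robot touches nothing.
It fails at once if the case drops or topples free of the fingers (faster than 0.6 m/s or 7 rad/s while not touched by them) ((linear speed of case above 0.6 m/s or angular speed of case above 7 rad/s) and contact force between the fingers and case below 0.05 N).
It fails at once if a bystander is moved by more than 30 mm (distance of any of clamp_a, clamp_b, stapler, punch, slate, folder from where it was at the start of the episode above 0.03 m).
It also fails if it takes over 72 s, if anything falls off the work surface, if the arm or the gripper's body presses on something with over 40 N, if the wrist force passes 120 N, or if a joint passes its speed limit or range.

## Working session

There is one attempt and no reset: what is moved stays moved. The work goes in short steps, Python scripts to look and compute and a tool call to move; the robot and the scene stay as the last step left them, time stands still between calls to the robot, and variables do not carry over. Pictures are saved under pics/ and viewed, at most 10 in all, crops included, and the job is handed in when it is done.

Besides the shell and the picture viewer there is one more tool, called after ">>>" in YAML: its name, and indented under it one key for each argument. move_arm: Moves the arm, as the interface text tells. Its arguments: {"type":"object","properties":{"increments":{"type":"array"}},"required":["increments"]}

```bash
mkdir -p pics; ls
cat > h.py <<'E'
from rig import *
import numpy as np, cv2
def ray(c,px):
    u=cv2.undistortPoints(np.array([[px]],float),np.array(c["mtx"],float),np.array(c["distortion"],float))[0,0]
    d=np.array(c["rotation"])@np.array([u[0],u[1],1.0]); return np.array(c["eye"],float),d/np.linalg.norm(d)
def atz(c,px,z):
    e,d=ray(c,px); return e+d*(z-e[2])/d[2]
def tri(c1,p1,c2,p2):
    e1,d1=ray(c1,p1);e2,d2=ray(c2,p2)
    s=np.linalg.lstsq(np.c_[d1,-d2],e2-e1,rcond=None)[0]
    a,b=e1+s[0]*d1,e2+s[1]*d2
    return (a+b)/2,np.linalg.norm(a-b)
E
python3 - <<'E'
from h import *
np.set_printoptions(precision=3,suppress=True)
cs={n:capture(n) for n in("scene","top")}
for n,c in cs.items():
    cv2.imwrite(f"pics/{n}0.png",c["img"][:,:,::-1])
    print(n,np.array(c["eye"]),np.array(c["rotation"]).tolist())
    for l in("case","case_center","lid_edge","die_center","clamp_a","stapler","punch","slate"):
        for r in pinpoint(c,l)[:4]:
            p=np.array(r["xy"])*[640,400]; print(l,round(r["confidence"],2),p,atz(c,p,0.018))
s=read_state();print(s)
E
```

```text
pics
scene [ 1.221 -0.382  1.148] [[0.46416718040467614, 0.722453476452233, -0.5124546838475137], [0.8856826506542494, -0.3715599784508469, 0.2784051449662319], [0.010727113555624338, -0.5830987538793825, -0.8123304575473429]]
case 0.88 [315.904 230.28 ] [ 0.608 -0.062  0.018]
case_center 0.7 [313.792 225.2  ] [ 0.591 -0.06   0.018]
lid_edge 0.8 [300.672 185.08 ] [ 0.452 -0.031  0.018]
die_center 0.97 [315.776 230.4  ] [ 0.608 -0.063  0.018]
die_center 0.95 [325.312 272.52 ] [ 0.731 -0.099  0.018]
die_center 0.87 [426.688 217.48 ] [0.712 0.23  0.018]
clamp_a 0.7 [359.232 223.72 ] [0.644 0.053 0.018]
clamp_a 0.62 [270.912 260.2  ] [ 0.635 -0.208  0.018]
stapler 0.8 [464.576 176.68 ] [0.646 0.414 0.018]
punch 0.8 [193.792 289.88 ] [ 0.624 -0.417  0.018]
slate 0.67 [166.72 219.8 ] [ 0.39  -0.414  0.018]
top [0.448 0.001 1.131] [[0.02069589677469621, -0.9942696236211729, 0.10487895594876329], [-0.9996066300672016, -0.018592033109551098, 0.020998129215387625], [-0.01892788901023766, -0.10527227483561315, -0.9942632866442125]]
case 0.81 [349.888 190.2  ] [ 0.59  -0.061  0.018]
case 0.7 [35
[... 672 characters left out ...]
 [ 0.391 -0.411  0.018]
punch 0.64 [472.128 188.   ] [ 0.603 -0.416  0.018]
punch 0.61 [348.48 185.2 ] [ 0.604 -0.057  0.018]
slate 0.84 [464.384 263.48 ] [ 0.386 -0.39   0.018]
{'time_s': 0.9, 'joint_positions': array([ 56.063,  30.222,  82.088,  -0.002,  67.689, -10.226]), 'qvel': array([-0.009,  0.018,  0.028, -0.11 ,  0.045, -0.099]), 'tau': array([ -0.   , -44.   , -17.699,   0.063,   0.051,  -0.   ]), 'position': array([0.251, 0.572, 0.223]), 'tcp_rot': array([[-0.916,  0.402,  0.   ],
       [ 0.402,  0.916, -0.   ],
       [-0.   ,  0.   , -1.   ]]), 'force': array([-0.63 ,  0.229,  0.094]), 'moment': array([-0.035,  0.046,  0.004]), 'grasp_force': 0.0, 'opening': 0.9994902060035237}
```

View both.

Run:
```python
import cv2,numpy as np
a=cv2.imread("pics/scene0.png");b=cv2.imread("pics/top0.png")
x=cv2.resize(a[150:310,215:415],(800,640))[:600]
y=cv2.resize(b[100:250,250:450],(800,600))
cv2.imwrite("pics/sc.png",x);cv2.imwrite("pics/tc.png",y)
```

```text
(no output)
```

View pics/scene0.png

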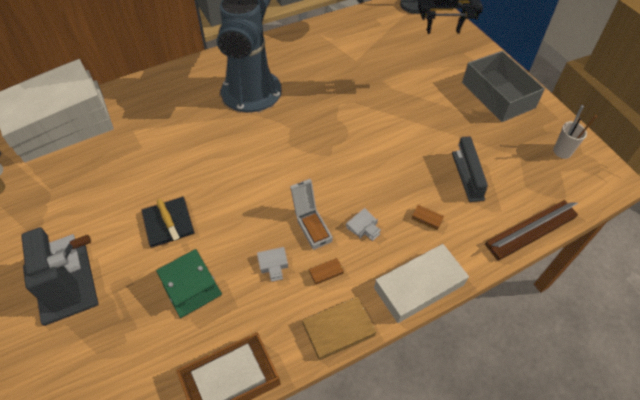

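View pics/sc.png

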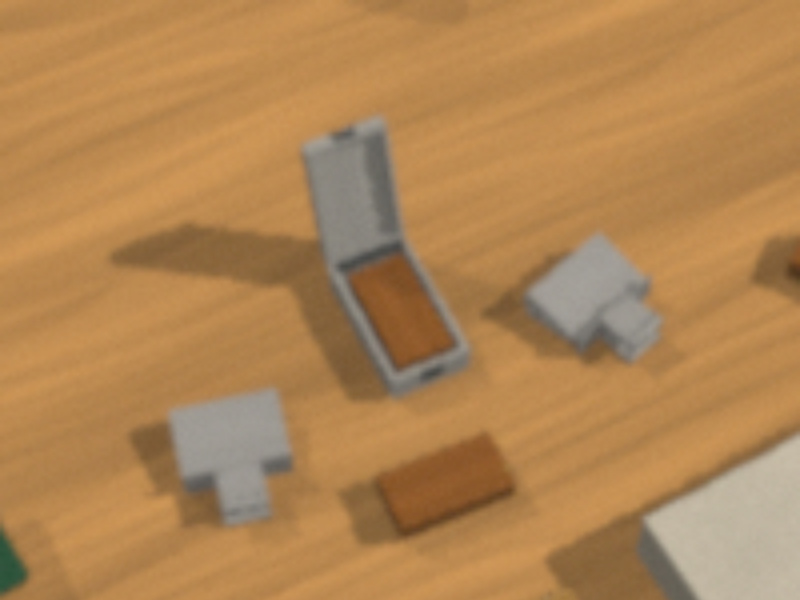

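View pics/tc.png

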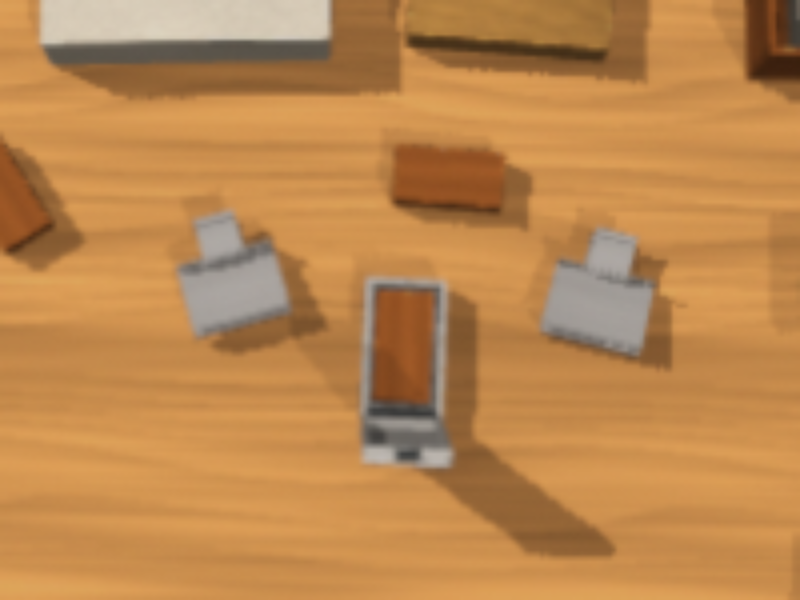

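Run:
```python
from h import *
np.set_printoptions(precision=3,suppress=True)
s,t=capture("scene"),capture("top")
S=lambda x,y:(215+x/4,150+y/4); T=lambda x,y:(250+x/4,100+y/4)
for p in((367,279),(447,281),(363,415),(446,418)): print("top rim",atz(t,T(*p),.024))
for p in((392,383),(468,350),(330,270)): print("scene rim",atz(s,S(*p),.024))
for a,b in(((308,150),(452,466)),((384,122),(362,465)),((345,135),(407,455))): print("lid",tri(s,S(*a),t,T(*b)))
L=lambda c,l:[(round(r["confidence"],2),np.array(r["xy"])*[640,400]) for r in pinpoint(c,l)[:2]]
a,b=L(s,"lid_edge"),L(t,"lid_edge");print(a,b,tri(s,a[0][1],t,b[0][1]))
a,b=L(s,"case_center"),L(t,"case_center");print(a,b,tri(s,a[0][1],t,b[0][1]))
```

```text
top rim [ 0.648 -0.037  0.024]
top rim [ 0.648 -0.094  0.024]
top rim [ 0.55  -0.035  0.024]
top rim [ 0.549 -0.095  0.024]
scene rim [ 0.65  -0.093  0.024]
scene rim [ 0.651 -0.036  0.024]
scene rim [ 0.552 -0.09   0.024]
lid (array([ 0.511, -0.088,  0.112]), np.float64(0.007954219340065577))
lid (array([ 0.51 , -0.03 ,  0.107]), np.float64(0.0057141082123730435))
lid (array([ 0.516, -0.06 ,  0.118]), np.float64(0.002875320800293091))
[(0.55, array([298.816, 181.48 ]))] [(0.52, array([350.208, 218.52 ]))] (array([ 0.503, -0.059,  0.111]), np.float64(0.001463713184973835))
[(0.64, array([310.208, 227.2  ]))] [(0.7, array([348.992, 186.2  ]))] (array([ 0.598, -0.065,  0.022]), np.float64(0.015593644451669277))
```

Picture: the open case is at scene (315,215), its die at (316,230). The look-alike dies are at scene (326,271) and (427,217). The one in the case is nearest the base, and the crop confirms it lies in the tray. Clamps are at (272,262) and (362,224).

The case centre measures about (0.600, -0.065) with yaw near 0, and the lid is at about 2.0 rad with its edge near (0.503, -0.06, 0.112). Next I move the closed fingers behind the lid.

>>> move_arm:
  increments:
    - [[0,0,0],[0,0,-0.0494],1]
    - [[0,0,0],[0,0,-0.0494],1]
    - [[0,0,0],[0,0,-0.0494],1]
    - [[0,0,0],[0,0,-0.0494],1]
    - [[-0.3,-1,0],[0,0,0],1]
    - [[-0.3,-1,0],[0,0,0],1]
    - [[-0.3,-1,0],[0,0,0],1]
    - [[-0.3,-1,0],[0,0,0],1]
    - [[-0.3,-1,0],[0,0,0],1]
    - [[-0.3,-1,0],[0,0,0],1]
    - [[-0.3,-1,0],[0,0,0],1]
    - [[-0.3,-1,0],[0,0,0],1]
    - [[-0.3,-1,0],[0,0,0],1]
    - [[-0.3,-1,0],[0,0,0],1]
    - [[-0.3,-1,0],[0,0,0],1]
    - [[-0.3,-1,0],[0,0,0],1]
    - [[-0.3,-1,0],[0,0,0],1]
    - [[-0.3,-1,0],[0,0,0],1]
    - [[-0.3,-1,0],[0,0,0],1]
    - [[-0.3,-1,0],[0,0,0],1]

```text
time_s: 2.87
position: [0.3957, 0.0907, 0.2229]
tcp_rot: [[-1.0, -0.0, 0.001], [-0.0, 1.0, -0.0], [-0.001, -0.0, -1.0]]
force: [1.5, -0.1, -0.2]
opening: 0.004
grasp_force: 0.0
```

>>> move_arm:
  increments:
    - [[-0.25,-0.87,0],[0,0,0],1]
    - [[-0.25,-0.87,0],[0,0,0],1]
    - [[-0.25,-0.87,0],[0,0,0],1]
    - [[-0.25,-0.87,0],[0,0,0],1]
    - [[-0.25,-0.87,0],[0,0,0],1]
    - [[-0.25,-0.87,0],[0,0,0],1]
    - [[0,0,0.74],[0,0,0],1]
    - [[0,0,0.74],[0,0,0],1]
    - [[0,0,0.74],[0,0,0],1]
    - [[0,0,0.74],[0,0,0],1]
    - [[0,0,0.74],[0,0,0],1]
    - [[0,0,0.74],[0,0,0],1]
    - [[0,0,0],[0,0,0],1]

```text
time_s: 3.95
position: [0.4384, -0.0637, 0.0866]
tcp_rot: [[-1.0, 0.0, -0.006], [0.0, 1.0, 0.003], [0.006, 0.003, -1.0]]
force: [0.2, 0.1, 0.9]
opening: 0.006
grasp_force: 0.0
```

>>> move_arm:
  increments:
    - [[-0.4,0,-0.1],[0,0,0],1]
    - [[-0.4,0,-0.1],[0,0,0],1]
    - [[-0.4,0,-0.1],[0,0,0],1]
    - [[-0.3,0,-0.1],[0,0,0],1]
    - [[-0.15,0,0],[0,0,0],1]
    - [[-0.15,0,0],[0,0,0],1]
    - [[-0.15,0,0],[0,0,0],1]
    - [[-0.15,0,0],[0,0,0],1]
    - [[-0.15,0,0],[0,0,0],1]
    - [[-0.15,0,0],[0,0,0],1]
    - [[-0.15,0,0],[0,0,0],1]
    - [[-0.15,0,0],[0,0,0],1]
    - [[-0.15,0,0],[0,0,0],1]
    - [[-0.15,0,0],[0,0,0],1]

```text
time_s: 5.12
position: [0.5306, -0.0643, 0.1013]
tcp_rot: [[-1.0, -0.0, -0.0], [-0.0, 1.0, -0.0], [0.0, -0.0, -1.0]]
force: [-3.0, 0.4, 2.3]
opening: 0.004
grasp_force: 1.3
```

Run:
```python
from h import *
s,t=capture("scene"),capture("top")
x=np.vstack([cv2.resize(s["img"][150:260,230:410],(720,440)),])
y=cv2.resize(t["img"][130:230,290:410],(480,400))
o=np.zeros((440,800,3),np.uint8); o[:,:400]=cv2.resize(s["img"][150:260,260:360],(400,440)); o[:400,400:]=cv2.resize(t["img"][140:240,300:400],(400,400))
cv2.imwrite("pics/p1.png",o[:,:,::-1])
```

```text
(no output)
```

View pics/p1.png

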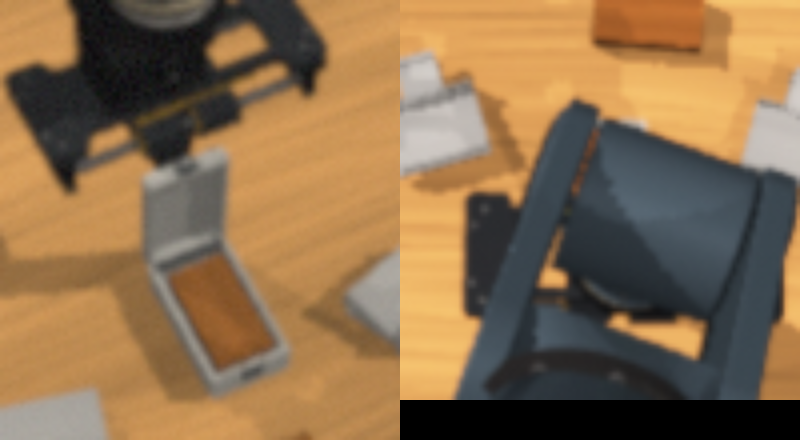

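>>> move_arm:
  increments:
    - [[-0.15,0,0.015],[0,0,0],1]
    - [[-0.15,0,0.015],[0,0,0],1]
    - [[-0.15,0,0.015],[0,0,0],1]
    - [[-0.15,0,0.015],[0,0,0],1]
    - [[-0.16,0,0.04],[0,0,0],1]
    - [[-0.16,0,0.04],[0,0,0],1]
    - [[-0.16,0,0.04],[0,0,0],1]
    - [[-0.16,0,0.04],[0,0,0],1]
    - [[-0.145,0,0.08],[0,0,0],1]
    - [[-0.145,0,0.08],[0,0,0],1]
    - [[-0.145,0,0.08],[0,0,0],1]
    - [[-0.145,0,0.08],[0,0,0],1]
    - [[-0.16,0,0.15],[0,0,0],1]
    - [[-0.16,0,0.15],[0,0,0],1]
    - [[-0.16,0,0.15],[0,0,0],1]
    - [[-0.11,0,0.19],[0,0,0],1]
    - [[-0.11,0,0.19],[0,0,0],1]
    - [[-0.11,0,0.19],[0,0,0],1]
    - [[-0.1,0,0.2],[0,0,0],1]
    - [[-0.05,0,0.15],[0,0,0],1]

```text
time_s: 6.88
position: [0.614, -0.0642, 0.0432]
tcp_rot: [[-1.0, -0.0, -0.0], [-0.0, 1.0, 0.0], [0.0, 0.0, -1.0]]
force: [-1.3, -0.6, 1.7]
opening: 0.007
grasp_force: 0.7
```

>>> move_arm:
  increments:
    - [[0,0,0.08],[0,0,0],1]
    - [[0,0,0.08],[0,0,0],1]
    - [[0,0,0.06],[0,0,0],1]
    - [[0,0,0.04],[0,0,0],1]
    - [[0,0,0],[0,0,0],1]

```text
time_s: 7.3
position: [0.6141, -0.0644, 0.0365]
tcp_rot: [[-1.0, -0.0, 0.001], [-0.0, 1.0, -0.0], [-0.001, -0.0, -1.0]]
force: [0.6, 0.9, 1.3]
opening: 0.001
grasp_force: 0.8
```

>>> move_arm:
  increments:
    - [[0,0,0.03],[0,0,0],1]
    - [[0,0,0.03],[0,0,0],1]
    - [[0,0,0],[0,0,0],1]

```text
time_s: 7.55
position: [0.614, -0.0644, 0.0362]
tcp_rot: [[-1.0, -0.0, 0.001], [-0.0, 1.0, -0.0], [-0.001, -0.0, -1.0]]
force: [-1.3, -0.7, 9.8]
opening: 0.006
grasp_force: 5.1
```

>>> move_arm:
  increments:
    - [[0,0,-0.5],[0,0,0],1]
    - [[0,0,-1],[0,0,0],1]
    - [[0,0,-1],[0,0,0],0]
    - [[0,0,-0.5],[0,0,0],0]
    - [[0,0,0],[0,0.05,0],0]
    - [[0,0,0],[0,0.05,0],0]
    - [[0,0,0],[0,0.05,0],0]
    - [[0,0,0],[0,0.05,0],0]
    - [[0,0,0],[0,0.05,0],0]
    - [[0,0,0],[0,0,0],0]

```text
time_s: 8.38
position: [0.6146, -0.0642, 0.1206]
tcp_rot: [[-0.863, -0.001, -0.504], [-0.001, 1.0, 0.0], [0.504, 0.001, -0.863]]
force: [0.5, 0.5, -0.7]
opening: 0.529
grasp_force: 0.0
```

Run:
```python
from h import *
np.set_printoptions(precision=3,suppress=True)
import rig
print([ (k,getattr(rig,k)) for k in dir(rig) if "grip" in k.lower()])
s=read_state(); print(s["joint_positions"],s["opening"],s["position"])
s=capture("scene")
cv2.imwrite("pics/p2.png",cv2.resize(s["img"][150:270,240:400],(800,600))[:,:,::-1])
```

```text
[('grip_point_offset', 0.0187)]
[ -13.057   50.377   63.854   -6.55    95.379 -101.992] 0.5285872994762707 [ 0.615 -0.064  0.121]
```

View pics/p2.png

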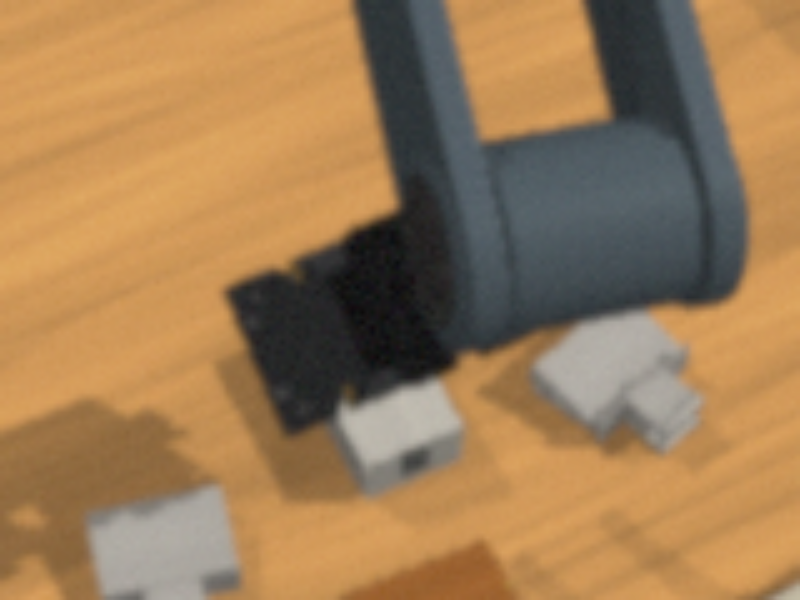

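Lid shut at (400,440) in the crop, with the case unmoved. I open fully, then straddle the case with the tool tilted 30° inward.

>>> move_arm:
  increments:
    - [[-0.39,0,0],[0,0,0],0]
    - [[-0.39,0,0],[0,0,0],0]
    - [[-0.39,0,0],[0,0,0],0]
    - [[0,0,0],[0,0,0],0]
    - [[0,0,0],[0,0,0],0]
    - [[0,0,0],[0,0,0],0]
    - [[0,0,0],[0,0,0],0]

```text
time_s: 9.02
position: [0.6433, -0.0644, 0.1079]
tcp_rot: [[-0.866, 0.0, -0.5], [0.0, 1.0, 0.0], [0.5, -0.0, -0.866]]
force: [-0.1, -1.0, -0.0]
opening: 0.988
grasp_force: 0.0
```

>>> move_arm:
  increments:
    - [[-0.1,0,0.6],[0,0,0],0]
    - [[0,0,0.6],[0,0,0],0]
    - [[0,0,0.6],[0,0,0],0]
    - [[0,0,0.6],[0,0,0],0]
    - [[0,0,0.6],[0,0,0],0]
    - [[0,0,0.4],[0,0,0],0]
    - [[0,0,0.25],[0,0,0],0]
    - [[0,0,0],[0,0,0],0]
    - [[0,0,0],[0,0,0],0]

```text
time_s: 9.77
position: [0.5921, -0.0644, 0.0111]
tcp_rot: [[-0.866, 0.0, -0.5], [0.0, 1.0, -0.0], [0.5, -0.0, -0.866]]
force: [-0.8, -0.8, -0.1]
opening: 0.999
grasp_force: 0.0
```

Good pose. Close.

>>> move_arm:
  increments:
    - [[0,0,0],[0,0,0],1]
    - [[0,0,0],[0,0,0],1]
    - [[0,0,0],[0,0,0],1]
    - [[0,0,0],[0,0,0],1]
    - [[0,0,0],[0,0,0],1]
    - [[0,0,0],[0,0,0],1]
    - [[0,0,0],[0,0,0],1]
    - [[0,0,0],[0,0,0],1]

```text
time_s: 10.43
position: [0.5921, -0.0639, 0.0108]
tcp_rot: [[-0.866, 0.0, -0.5], [-0.0, 1.0, 0.001], [0.5, 0.001, -0.866]]
force: [-0.1, 1.5, 2.0]
opening: 0.665
grasp_force: 29.9
```

>>> move_arm:
  increments:
    - [[0.15,0,-0.26],[0,0,0],1]
    - [[0.3,0,-0.5],[0,0,0],1]
    - [[0.3,0,-0.5],[0,0,0],1]
    - [[0.3,0,-0.5],[0,0,0],1]
    - [[0.3,0,-0.5],[0,0,0],1]
    - [[0,0,0],[0,-0.04,0],1]
    - [[0,0,0],[0,-0.04,0],1]
    - [[0,0,0],[0,-0.04,0],1]
    - [[0,0,0],[0,-0.04,0],1]
    - [[0,0,0],[0,-0.04,0],1]
    - [[0,0,0],[0,-0.05,0],1]
    - [[0,0,0],[0,-0.05,0],1]
    - [[0,0,0],[0,-0.05,0],1]
    - [[0,0,0],[0,-0.05,0],1]
    - [[0,0,0],[0,-0.05,0],1]
    - [[0,0,0],[0,-0.05,0],1]
    - [[0,0,0],[0,-0.05,0],1]
    - [[0,0,0],[0,-0.05,0],1]
    - [[0,0,0],[0,-0.05,0],1]
    - [[0,0,0],[0,0,0],1]

```text
time_s: 12.1
position: [0.6352, -0.043, 0.1456]
tcp_rot: [[-0.835, 0.008, 0.55], [0.012, 1.0, 0.004], [-0.55, 0.01, -0.835]]
force: [0.3, -1.1, -4.4]
opening: 0.665
grasp_force: 29.9
```

Run:
```python
from h import *
np.set_printoptions(precision=3,suppress=True)
s=read_state(); print(s["joint_positions"],s["opening"],s["position"],s["grasp_force"])
s=capture("scene")
cv2.imwrite("pics/p3.png",cv2.resize(s["img"][120:270,220:420],(800,600))[:,:,::-1])
```

```text
[ -19.078   30.926  110.701   58.7     12.396 -163.534] 0.6647248114619402 [ 0.635 -0.043  0.146] 29.87524399764034
```

View pics/p3.png

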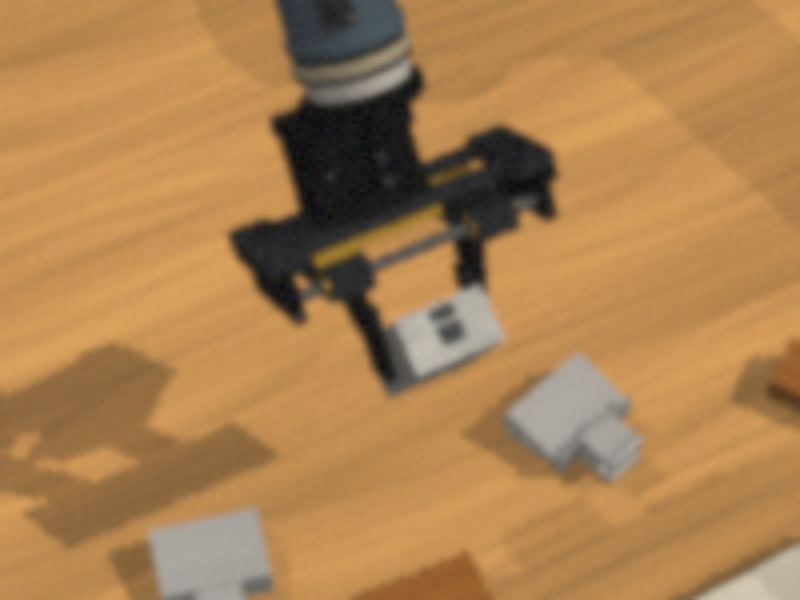

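The case is held shut at about (450,330) in the crop, but outward tilting runs into the wrist singularity (j6 at its limit). I'll return to vertical, yaw 90° and do the flips in the tangential plane instead.

>>> move_arm:
  increments:
    - [[0,0,0],[0,0.055,0],1]
    - [[0,0,0],[0,0.055,0],1]
    - [[0,0,0],[0,0.055,0],1]
    - [[0,0,0],[0,0.055,0],1]
    - [[0,0,0],[0,0.055,0],1]
    - [[0,0,0],[0,0,0],1]

```text
time_s: 12.65
position: [0.6432, -0.0308, 0.1436]
tcp_rot: [[-0.97, -0.023, 0.241], [-0.011, 0.999, 0.051], [-0.242, 0.047, -0.969]]
force: [3.1, -0.5, -5.3]
opening: 0.667
grasp_force: 29.9
```

```bash
python3 -c "
from h import *
s=read_state(); print(s['joint_positions'],s['tcp_rot'],s['position'])"
```

```text
[ -15.85941932   32.83158379   94.59876968   10.23566353   40.34428568
 -113.97128267] [[-0.97020455 -0.02336743  0.24115782]
 [-0.01135574  0.99863007  0.05107871]
 [-0.24202103  0.04681827 -0.96914079]] [ 0.64315665 -0.03079309  0.14356191]
```

>>> move_arm:
  increments:
    - [[0,0,0],[0,0,0],1]
    - [[0,0,0],[0,0,0],1]

```text
time_s: 12.82
position: [0.6373, -0.0287, 0.1404]
tcp_rot: [[-0.971, -0.022, 0.237], [-0.009, 0.998, 0.056], [-0.238, 0.052, -0.97]]
force: [0.3, 0.6, -6.5]
opening: 0.662
grasp_force: 29.9
```

>>> move_arm:
  increments:
    - [[0,0,0],[0.0125,0.057,0],1]
    - [[0,0,0],[0.0125,0.057,0],1]
    - [[0,0,0],[0,0,0.0544],1]
    - [[0,0,0],[0,0,0.0544],1]
    - [[0,0,0],[0,0,0.0544],1]
    - [[0,0,0],[0,0,0.0544],1]
    - [[0,0,0],[0,0,0.0544],1]
    - [[0,0,0],[0,0,0.0544],1]
    - [[0,0,0],[0,0,0.0544],1]
    - [[0,0,0],[0,0,0.0544],1]
    - [[0,0,0],[0,0,0.0544],1]
    - [[0,0,0],[0,0,0.0544],1]
    - [[0,0,0],[0,0,0.0544],1]
    - [[0,0,0],[0,0,0.0544],1]
    - [[0,0,0],[0,0,0.0544],1]
    - [[0,0,0],[0,0,0.0544],1]
    - [[0,0,0],[0,0,0],1]

```text
time_s: 14.23
position: [0.6371, -0.0287, 0.1402]
tcp_rot: [[0.012, 1.0, 0.001], [1.0, -0.012, 0.001], [0.001, 0.001, -1.0]]
force: [0.3, -0.2, -5.7]
opening: 0.666
grasp_force: 29.9
```

>>> move_arm:
  increments:
    - [[0,-0.98,0],[0,0,0],1]
    - [[0,-0.98,0],[0,0,0],1]
    - [[0,-0.98,0],[0,0,0],1]
    - [[0,-0.98,0],[0,0,0],1]
    - [[0,-0.98,0],[0,0,0],1]
    - [[0,0,0],[0,-0.05,0],1]
    - [[0,0,0],[0,-0.05,0],1]
    - [[0,0,0],[0,-0.05,0],1]
    - [[0,0,0],[0,-0.05,0],1]
    - [[0,0,0],[0,-0.05,0],1]
    - [[0,0,0],[0,-0.05,0],1]
    - [[0,0,0],[0,-0.05,0],1]
    - [[0,0,0],[0,-0.05,0],1]
    - [[0,0,0],[0,-0.05,0],1]
    - [[0,0,0],[0,-0.05,0],1]
    - [[0,0,0],[0,0,0],1]
    - [[0,0,0],[0,0,0],1]

```text
time_s: 15.65
position: [0.4914, -0.0268, 0.1387]
tcp_rot: [[0.002, 1.0, -0.008], [0.504, -0.008, -0.864], [-0.864, -0.003, -0.504]]
force: [1.5, -0.1, -5.6]
opening: 0.668
grasp_force: 29.9
```

Run:
```python
from h import *
np.set_printoptions(precision=3,suppress=True)
s=read_state(); print(s["joint_positions"],s["position"],s["tcp_rot"])
s=capture("scene")
cv2.imwrite("pics/p4.png",cv2.resize(s["img"][100:250,220:420],(800,600))[:,:,::-1])
```

```text
[ 13.953  45.805 101.606 -61.544  72.041  56.583] [ 0.491 -0.027  0.139] [[ 0.002  1.    -0.008]
 [ 0.504 -0.008 -0.864]
 [-0.864 -0.003 -0.504]]
```

View pics/p4.png

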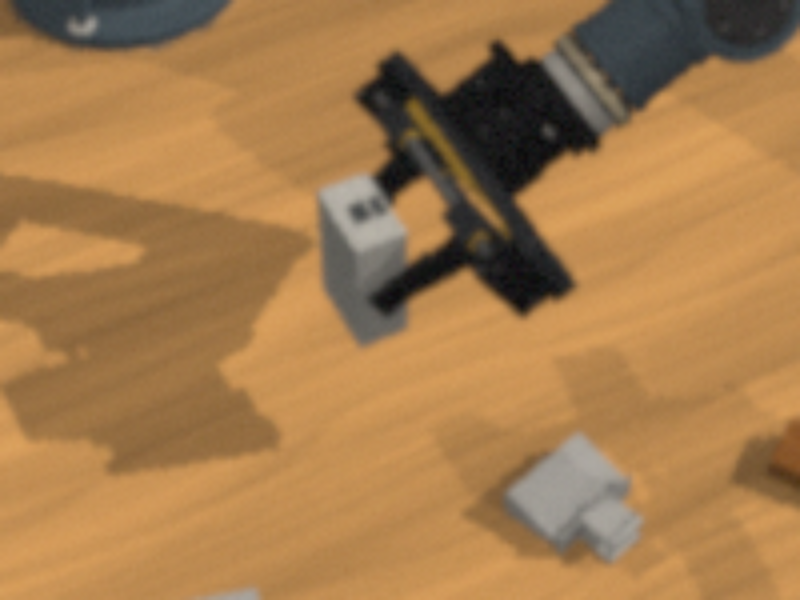

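The case is held upright and shut at crop (365,260), hinge end down. Lower it.

>>> move_arm:
  increments:
    - [[0.432,0,0.252],[0,0,0],1]
    - [[0.432,0,0.252],[0,0,0],1]
    - [[0.432,0,0.252],[0,0,0],1]
    - [[0.432,0,0.252],[0,0,0],1]
    - [[0.432,0,0.252],[0,0,0],1]
    - [[0.29,0,0.168],[0,0,0],1]
    - [[0.1,0,0.058],[0,0,0],1]
    - [[0,0,0],[0,0,0],1]

```text
time_s: 16.37
position: [0.4928, -0.0287, 0.0526]
tcp_rot: [[0.008, 1.0, -0.008], [0.5, -0.011, -0.866], [-0.866, 0.003, -0.5]]
force: [-0.5, -0.7, -5.1]
opening: 0.667
grasp_force: 29.9
```

Expected contact near TCP z ≈ 0.042; step down slowly.

>>> move_arm:
  increments:
    - [[0.087,0,0.05],[0,0,0],1]
    - [[0.087,0,0.05],[0,0,0],1]
    - [[0.06,0,0.035],[0,0,0],1]
    - [[0,0,0],[0,0,0],1]
    - [[0,0,0],[0,0,0],1]

```text
time_s: 16.78
position: [0.4927, -0.0281, 0.0446]
tcp_rot: [[0.008, 1.0, -0.007], [0.499, -0.01, -0.867], [-0.867, 0.003, -0.499]]
force: [0.3, -0.4, -5.1]
opening: 0.665
grasp_force: 29.9
```

>>> move_arm:
  increments:
    - [[0.043,0,0.025],[0,0,0],1]
    - [[0.026,0,0.015],[0,0,0],1]
    - [[0,0,0],[0,0,0],1]
    - [[0,0,0],[0,0,0],1]

```text
time_s: 17.12
position: [0.4929, -0.0283, 0.0439]
tcp_rot: [[0.008, 1.0, -0.006], [0.496, -0.009, -0.868], [-0.868, 0.004, -0.496]]
force: [0.2, 4.0, 5.9]
opening: 0.665
grasp_force: 29.8
```

>>> move_arm:
  increments:
    - [[0,0,0],[0,0,0],0.3]
    - [[0,0,0],[0,0,0],0.2]
    - [[0,0,0],[0,0,0],0]
    - [[0,0,0],[0,0,0],0]
    - [[0,0,0],[0,0,0],0]
    - [[0,0,0],[0,0,0],0]
    - [[0,0,0],[0,0,0],0]
    - [[-0.2,0,-0.22],[0,0,0],0]
    - [[-0.2,0,-0.22],[0,0,0],0]
    - [[-0.2,0,-0.22],[0,0,0],0]
    - [[0,0,0],[0,0,0],0]

```text
time_s: 18.03
position: [0.4935, -0.0193, 0.0696]
tcp_rot: [[0.01, 1.0, -0.005], [0.499, -0.009, -0.866], [-0.866, 0.006, -0.499]]
force: [0.9, -0.2, -0.1]
opening: 0.999
grasp_force: 0.0
```

Run:
```python
from h import *
s=capture("scene"); t=capture("top")
o=np.zeros((440,800,3),np.uint8); o[:,:400]=cv2.resize(s["img"][120:230,250:350],(400,440)); o[:400,400:]=cv2.resize(t["img"][170:270,270:370],(400,400))
cv2.imwrite("pics/p5.png",o[:,:,::-1])
```

```text
(no output)
```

View pics/p5.png

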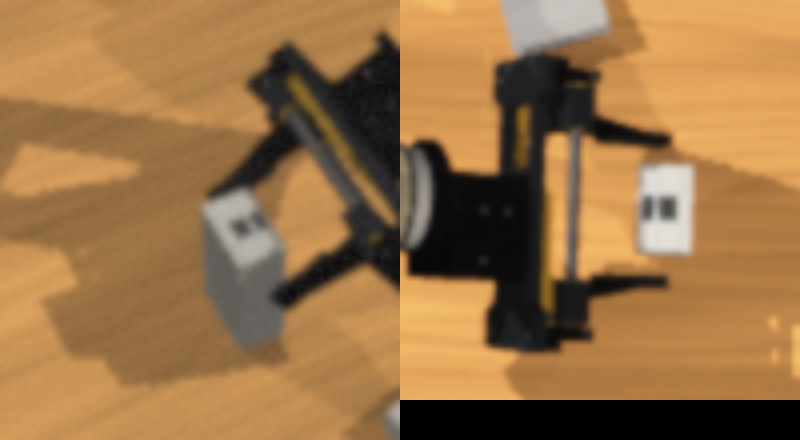

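Case stands upright and shut between the open fingers: scene crop (243,265), top crop (665,209). I measure its centre while starting the tool swing to the other side.

Run:
```python
from h import *
t=capture("top")
for p in((638,165),(693,165),(638,253),(693,253)): print(atz(t,(270+(p[0]-400)/4,170+p[1]/4),.1).round(4))
```

```text
[ 0.5222 -0.0034  0.1   ]
[ 0.5229 -0.0398  0.1   ]
[ 0.464  -0.0045  0.1   ]
[ 0.4647 -0.0407  0.1   ]
```

>>> move_arm:
  increments:
    - [[0,0,0],[0,0.05,0],0]
    - [[0,0,0],[0,0.05,0],0]
    - [[0,0,0],[0,0.05,0],0]
    - [[0,0,0],[0,0.05,0],0]
    - [[0,0,0],[0,0.05,0],0]
    - [[0,0,0],[0,0.05,0],0]
    - [[0,0,0],[0,0.05,0],0]
    - [[0,0,0],[0,0.05,0],0]
    - [[0,0,0],[0,0.05,0],0]
    - [[0,0,0],[0,0.05,0],0]
    - [[0,0,0],[0,0,0],0]

```text
time_s: 19.1
position: [0.4924, -0.0229, 0.0673]
tcp_rot: [[0.016, 1.0, 0.0], [0.999, -0.016, -0.036], [-0.036, 0.001, -0.999]]
force: [0.5, -0.1, -0.0]
opening: 0.999
grasp_force: 0.0
```

>>> move_arm:
  increments:
    - [[0,0,0],[0,0.047,0],0]
    - [[0,0,0],[0,0.047,0],0]
    - [[0,0,0],[0,0.047,0],0]
    - [[0,0,0],[0,0.047,0],0]
    - [[0,0,0],[0,0.047,0],0]
    - [[0,0,0],[0,0.047,0],0]
    - [[0,0,0],[0,0.047,0],0]
    - [[0,0,0],[0,0.047,0],0]
    - [[0,0,0],[0,0,0],0]
    - [[0,0,0],[0,0,0],0]

```text
time_s: 19.93
position: [0.4905, -0.02, 0.0656]
tcp_rot: [[0.013, 1.0, 0.002], [0.734, -0.011, 0.679], [0.679, -0.007, -0.734]]
force: [0.8, 0.2, -0.2]
opening: 0.999
grasp_force: 0.0
```

>>> move_arm:
  increments:
    - [[0,0.05,0.26],[0,0,0],0]
    - [[0,0.05,0.25],[0,0,0],0]
    - [[0,0,0.25],[0,0,0],0]
    - [[0,0,0],[0,0,0],0]
    - [[0,0,0],[0,0,0],1]
    - [[0,0,0],[0,0,0],1]
    - [[0,0,0],[0,0,0],1]
    - [[0,0,0],[0,0,0],1]
    - [[0,0,0],[0,0,0],1]
    - [[0,0,0],[0,0,0],1]
    - [[0,0,0],[0,0,0],1]
    - [[0,0,0],[0,0,0],1]

```text
time_s: 20.93
position: [0.4944, -0.0046, 0.0505]
tcp_rot: [[0.009, 1.0, 0.006], [0.733, -0.01, 0.681], [0.681, -0.002, -0.733]]
force: [-1.9, -1.1, 2.7]
opening: 0.665
grasp_force: 30.0
```

>>> move_arm:
  increments:
    - [[0.2,0,-0.215],[0,0,0],1]
    - [[0.4,0,-0.43],[0,0,0],1]
    - [[0.4,0,-0.43],[0,0,0],1]
    - [[0.36,0,-0.39],[0,0,0],1]
    - [[0,0,0],[0,-0.05,0],1]
    - [[0,0,0],[0,-0.05,0],1]
    - [[0,0,0],[0,-0.05,0],1]
    - [[0,0,0],[0,-0.05,0],1]
    - [[0,0,0],[0,-0.05,0],1]
    - [[0,0,0],[0,-0.05,0],1]
    - [[0,0,0],[0,-0.05,0],1]
    - [[0,0,0],[0,-0.05,0],1]
    - [[0,0,0],[0,-0.05,0],1]
    - [[0,0,0],[0,-0.05,0],1]
    - [[0,0,0],[0,-0.05,0],1]
    - [[0,0,0],[0,-0.05,0],1]
    - [[0,0,0],[0,-0.05,0],1]
    - [[0,0,0],[0,-0.05,0],1]
    - [[0,0,0],[0,-0.05,0],1]
    - [[0,0,0],[0,0,0],1]

```text
time_s: 22.6
position: [0.4938, -0.0014, 0.1067]
tcp_rot: [[0.001, 1.0, -0.009], [0.682, -0.007, -0.732], [-0.732, -0.005, -0.682]]
force: [-0.5, 0.8, -5.7]
opening: 0.66
grasp_force: 30.0
```

>>> move_arm:
  increments:
    - [[0,0,0],[0,0,0],1]
    - [[0,0,0],[0,0,0],1]

```text
time_s: 22.77
position: [0.4946, -0.0045, 0.11]
tcp_rot: [[0.006, 1.0, -0.009], [0.682, -0.011, -0.731], [-0.731, -0.002, -0.683]]
force: [0.4, 0.2, -5.7]
opening: 0.665
grasp_force: 30.0
```

Run:
```python
from h import *
s=capture("scene")
cv2.imwrite("pics/p6.png",cv2.resize(s["img"][110:230,240:400],(800,600))[:,:,::-1])
```

```text
(no output)
```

View pics/p6.png

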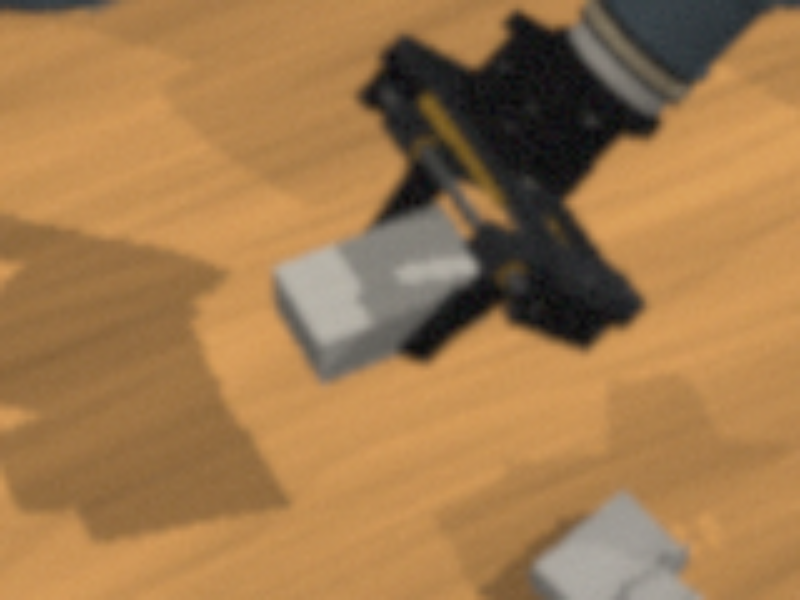

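Inverted and shut (case at crop (375,290)). But at this grip the fingertip corner sits about 7 mm below the lid face, so the desk would meet the fingers first. I'll stand the case again and regrip 11 mm nearer the base side.

>>> move_arm:
  increments:
    - [[0,0,0],[0,0.05,0],1]
    - [[0,0,0],[0,0.05,0],1]
    - [[0,0,0],[0,0.05,0],1]
    - [[0,0,0],[0,0.05,0],1]
    - [[0,0,0],[0,0.05,0],1]
    - [[0,0,0],[0,0.05,0],1]
    - [[0,0,0],[0,0.05,0],1]
    - [[0,0,0],[0,0.05,0],1]
    - [[0,0,0],[0,0.05,0],1]
    - [[0,0,0],[0,0.05,0],1]
    - [[0,0,0],[0,0.05,0],1]
    - [[0,0,0],[0,0.05,0],1]
    - [[0,0,0],[0,0.05,0],1]
    - [[0,0,0],[0,0.05,0],1]
    - [[0,0,0],[0,0.05,0],1]
    - [[0,0,0],[0,0,0],1]
    - [[0,0,0],[0,0,0],1]
    - [[0,0,0],[0,0,0],1]

```text
time_s: 24.32
position: [0.4944, -0.005, 0.1109]
tcp_rot: [[0.008, 1.0, 0.006], [0.735, -0.01, 0.678], [0.678, -0.001, -0.735]]
force: [-0.2, 0.0, -5.4]
opening: 0.668
grasp_force: 30.0
```

>>> move_arm:
  increments:
    - [[-0.317,0,0.342],[0,0,0],1]
    - [[-0.317,0,0.342],[0,0,0],1]
    - [[-0.317,0,0.342],[0,0,0],1]
    - [[-0.2,0,0.215],[0,0,0],1]
    - [[-0.117,0,0.127],[0,0,0],1]
    - [[-0.045,0,0.049],[0,0,0],1]
    - [[-0.045,0,0.049],[0,0,0],1]
    - [[0,0,0],[0,0,0],1]
    - [[0,0,0],[0,0,0],1]

```text
time_s: 25.07
position: [0.4949, -0.0045, 0.0507]
tcp_rot: [[0.008, 1.0, 0.006], [0.733, -0.01, 0.68], [0.68, -0.001, -0.733]]
force: [0.2, 0.1, -5.6]
opening: 0.666
grasp_force: 30.0
```

>>> move_arm:
  increments:
    - [[-0.012,0,0.013],[0,0,0],1]
    - [[-0.012,0,0.013],[0,0,0],1]
    - [[0,0,0],[0,0,0],1]
    - [[0,0,0],[0,0,0],1]

```text
time_s: 25.4
position: [0.4949, -0.0045, 0.0504]
tcp_rot: [[0.008, 1.0, 0.007], [0.732, -0.011, 0.681], [0.681, -0.0, -0.732]]
force: [-0.4, -3.3, 5.7]
opening: 0.664
grasp_force: 30.0
```

>>> move_arm:
  increments:
    - [[0,0,0],[0,0,0],0.3]
    - [[0,0,0],[0,0,0],0.2]
    - [[0,0,0],[0,0,0],0.1]
    - [[0,0,0],[0,0,0],0.1]
    - [[0,0,0],[0,0,0],0.1]
    - [[-0.14,0,-0.13],[0,0,0],0.1]
    - [[-0.13,0,-0.12],[0,0,0],0.1]
    - [[0,0,0],[0,0,0],0.1]
    - [[0,0,0],[0,0,0],0.1]
    - [[0,0,0],[0,0,0],1]
    - [[0,0,0],[0,0,0],1]
    - [[0,0,0],[0,0,0],1]
    - [[0,0,0],[0,0,0],1]
    - [[0,0,0],[0,0,0],1]
    - [[0,0,0],[0,0,0],1]
    - [[0,0,0],[0,0,0],1]

```text
time_s: 26.73
position: [0.4946, -0.0153, 0.0492]
tcp_rot: [[0.008, 1.0, 0.006], [0.733, -0.01, 0.681], [0.681, -0.001, -0.733]]
force: [-0.1, 1.1, 0.2]
opening: 0.662
grasp_force: 30.0
```

>>> move_arm:
  increments:
    - [[0.2,0,-0.215],[0,0,0],1]
    - [[0.4,0,-0.43],[0,0,0],1]
    - [[0.4,0,-0.43],[0,0,0],1]
    - [[0.36,0,-0.39],[0,0,0],1]
    - [[0,0,0],[0,-0.05,0],1]
    - [[0,0,0],[0,-0.05,0],1]
    - [[0,0,0],[0,-0.05,0],1]
    - [[0,0,0],[0,-0.05,0],1]
    - [[0,0,0],[0,-0.05,0],1]
    - [[0,0,0],[0,-0.05,0],1]
    - [[0,0,0],[0,-0.05,0],1]
    - [[0,0,0],[0,-0.05,0],1]
    - [[0,0,0],[0,-0.05,0],1]
    - [[0,0,0],[0,-0.05,0],1]
    - [[0,0,0],[0,-0.05,0],1]
    - [[0,0,0],[0,-0.05,0],1]
    - [[0,0,0],[0,-0.05,0],1]
    - [[0,0,0],[0,-0.05,0],1]
    - [[0,0,0],[0,-0.05,0],1]
    - [[0,0,0],[0,0,0],1]

```text
time_s: 28.4
position: [0.4936, -0.0126, 0.1059]
tcp_rot: [[0.001, 1.0, -0.009], [0.681, -0.007, -0.732], [-0.732, -0.006, -0.681]]
force: [-0.8, 0.4, -6.3]
opening: 0.666
grasp_force: 30.0
```

>>> move_arm:
  increments:
    - [[0,0,0],[0,0,0],1]
    - [[0,0,0],[0,0,0],1]

```text
time_s: 28.57
position: [0.4944, -0.0156, 0.1091]
tcp_rot: [[0.006, 1.0, -0.009], [0.682, -0.011, -0.731], [-0.731, -0.002, -0.682]]
force: [1.7, -0.8, -4.2]
opening: 0.658
grasp_force: 30.0
```

>>> move_arm:
  increments:
    - [[0.365,0,0.341],[0,0,0],1]
    - [[0.365,0,0.341],[0,0,0],1]
    - [[0.365,0,0.341],[0,0,0],1]
    - [[0.365,0,0.341],[0,0,0],1]
    - [[0.365,0,0.341],[0,0,0],1]
    - [[0.22,0,0.205],[0,0,0],1]
    - [[0.145,0,0.136],[0,0,0],1]
    - [[0.073,0,0.068],[0,0,0],1]
    - [[0,0,0],[0,0,0],1]
    - [[0,0,0],[0,0,0],1]

```text
time_s: 29.4
position: [0.4949, -0.016, 0.0169]
tcp_rot: [[0.007, 1.0, -0.008], [0.68, -0.011, -0.733], [-0.733, -0.001, -0.68]]
force: [-0.3, -0.0, -4.8]
opening: 0.662
grasp_force: 30.0
```

>>> move_arm:
  increments:
    - [[0.05,0,0.045],[0,0,0],1]
    - [[0.05,0,0.045],[0,0,0],1]
    - [[0,0,0],[0,0,0],1]
    - [[0,0,0],[0,0,0],1]

```text
time_s: 29.73
position: [0.495, -0.0157, 0.0129]
tcp_rot: [[0.006, 1.0, -0.007], [0.68, -0.01, -0.733], [-0.733, -0.001, -0.68]]
force: [0.9, 1.2, -0.6]
opening: 0.662
grasp_force: 30.0
```

Starting contact; a little more.

>>> move_arm:
  increments:
    - [[0.02,0,0.018],[0,0,0],1]
    - [[0,0,0],[0,0,0],1]
    - [[0,0,0],[0,0,0],1]

```text
time_s: 29.98
position: [0.495, -0.0157, 0.0129]
tcp_rot: [[0.006, 1.0, -0.007], [0.679, -0.009, -0.734], [-0.734, -0.0, -0.679]]
force: [0.2, 4.5, 6.0]
opening: 0.667
grasp_force: 30.0
```

>>> move_arm:
  increments:
    - [[0,0,0],[0,0,0],0.33]
    - [[0,0,0],[0,0,0],0.3]
    - [[0,0,0],[0,0,0],0.2]
    - [[0,0,0],[0,0,0],0]
    - [[0,0,0],[0,0,0],0]
    - [[0,0,0],[0,0,0],0]
    - [[0,0,0],[0,0,0],0]
    - [[0,0,0],[0,0,0],0]
    - [[0,0,-0.4],[0,0,0],0]
    - [[0,0,-0.7],[0,0,0],0]
    - [[0,0,-0.9],[0,0,0],0]
    - [[0,0,-0.9],[0,0,0],0]
    - [[0,0,-0.9],[0,0,0],0]
    - [[0,0,-0.9],[0,0,0],0]
    - [[0,0,0],[0,0,0],0]

```text
time_s: 31.23
position: [0.4982, 0.0912, 0.1102]
tcp_rot: [[0.009, 1.0, -0.001], [0.683, -0.006, -0.731], [-0.731, 0.006, -0.683]]
force: [1.3, 0.6, 0.3]
opening: 1.001
grasp_force: 0.0
```

Run:
```python
from h import *
s=capture("scene"); t=capture("top")
o=np.zeros((440,800,3),np.uint8); o[:,:400]=cv2.resize(s["img"][130:240,250:350],(400,440)); o[:400,400:]=cv2.resize(t["img"][170:270,270:370],(400,400))
cv2.imwrite("pics/p7.png",o[:,:,::-1])
```

```text
(no output)
```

View pics/p7.png

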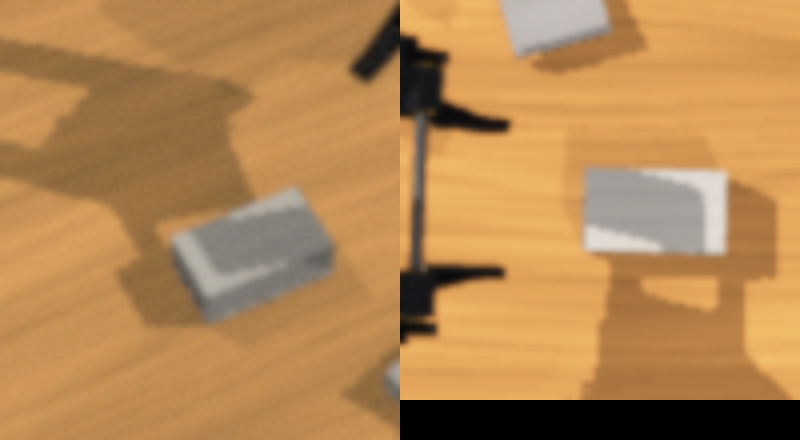

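The case lies flat on its lid and shut, at scene crop (250,255) and top crop (655,210). The gripper is clear and the clamp is in place.

```bash
python3 -c "
from rig import *
print(hand_in())"
```

```text
the job is handed in; nothing more can be done
None
```

I shut the case over the die, turned it over in two supported quarter turns and set it down by hand, shut and flat on its lid; I handed the job in at about 31 s, and no verdict came back.

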